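Slide the loaded tray across the burner bay of the food warmer

TASK

Slide the serving tray with its two egg cups along the food warmer, from the wooden side shelf across the open burner bay, until its front grip rests squarely against the wooden end stop on the far side; then let go. Keep the tray flat all the way: hold its rear end lightly down so that its front neither dips into the bay nor is lifted. Push it home gently, by feel, without shoving the end stop out of its setting, and do not tip the cups or disturb the tea lights below or the things around.

Things in the scene. Friction and masses are not known exactly. Their poses are not given: they have to be found in the camera images.
- warmer: Fixed tea-light food warmer, 520 mm long, 178 wide. Origin: centre of its open burner bay, on the worktop; x = the way the tray is slid (to the robot's right), z up. The bay, open above, spans x = -65 to 65 mm, its floor at z = 9. Wooden side shelf: top at z = 58, x = -315 to -65. Steel bearer with rounded entry edge: top at z = 58, x = 65 to 190.
- bearer_slots (a point): Point on the bearer's top, on the centre line, 112.5 mm past the bay's centre; axes as the warmer's. The end stop, a wooden bar 140 mm wide, 14 thick, 28 high with brass thumbscrews, is clamped across the bearer here; its near face stands anywhere within 13 mm before or behind this point, square to x. That setting is not measured: feel for it. The clamp slips at about 15 N.
- bearer_mouth (a point): Centre of the bearer's entry, on its top, 70 mm past the bay's centre; axes as the warmer's. Two steel guide rails, tops 13 mm above the bearer, flank the way: 168 mm apart inside at 5 mm past this point, narrowing to 156 mm at 30 mm past it and on.
- tray: Loose white steel tray, 0.4 to 0.7 kg, 240 mm long over its grips, 150 wide. Origin: centre of underside; x = towards the end that crosses first. Flat underside x = -102 to 102; side walls 20 high; inner floor z = 4. Upright wooden grip at each end: 110 mm wide along y, 10 thick (|x| = 110 to 120), z = 12 to 46. Starts on the shelf, a little askew. Tips into the bay if its rear is not held down.
- tray_grip (a point): Middle of the top edge of the tray's rear wooden grip (x = -115, z = 46 mm in the tray's frame); axes as the tray's. Below the grip's inner face the pan wall slopes inward: the flat inner floor starts 17 mm in front of this point.
- tray_front (a point): Front edge of the tray's flat underside (x = 102 mm in the tray's frame), on the centre line.
- tray_rear (a point): Rear edge of the tray's flat underside (x = -102 mm), on the centre line.
- egg_cup_1: Loose white egg cup, 49 mm across, 60 mm high, standing in the front half of the tray. Origin under its foot.
- egg_cup_2: Loose blue egg cup, 49 mm across, 60 mm high, beside the other. Origin under its foot.
- tea_light_1: Tea light, 38 mm across, 15 mm high, loose on the floor of the bay. Origin under its centre.
- tea_light_2: Second tea light, the same, beside the first.
- egg_timer: Red and white egg timer, 62 mm across, 42 mm high, loose on the worktop to the right of the warmer. Origin under its centre.
- mug: White mug, 82 mm across, 91 mm high, loose on the worktop behind the warmer. Origin under its centre.
Not all that is in view belongs to the job. Leave any green or purple look-alike of the egg_cup_1 alone.

How it is judged:
By the outcome, as a careful person would: the job done as asked, in the order asked, and still so for the second after the job is handed in, with the robot touching nothing.
It also fails if it takes over 67 s, if anything falls off the work surface, if the arm or the gripper's body presses on something with over 40 N, if the wrist force passes 120 N, or if a joint passes its speed limit or range.

ROBOT

A 6-joint arm with a two-finger parallel gripper is mounted at the origin on a cart in front of the work surface, level with it; the furniture and walls round the work are solid. World frame = base frame: x ahead of the robot, y to its left, z up, the work surface at z = 0. Lengths are in m, angles in rad, forces in N, time in s.
With the tool pointing down it reaches from about 0.425 to 0.95 m from the base axis. Payload 3.5 kg.
Tool frame: the origin (TCP) lies midway between the tips of the shut fingers; the grasp point (between the pads) lies 19 mm behind it (env.pinch_z is the z of the grasp point in the tool frame, in m); z points along the fingers, y is the line along which they close (so a half turn about z gives the same grasp; the last joint's range is limited). The gripper opens to 85 mm and grips with 20 to 120 N. Pads are 22 mm wide; open, the fingers measure 114 mm over their backs; the gripper's body (76 mm by 85 mm) begins 54 mm behind the grasp point. The pads swing forward as they close: fully open they stand 13 mm farther back than shut.
Start: joints at [1.1, 0.286, 1.577, -0, 1.279, -0.15], TCP at [0.213, 0.641, 0.231] pointing down, gripper open.
Joint ranges: [-2.77, 2.77], [-0.9, 2.22], [0.21, 2.48], [-1.53, 4.67], [0.24, 2.81], [-2.84, 2.84]. Speed limits (rad/s): [2.79, 2.79, 3.14, 3.14, 3.14, 3.14].

INTERFACE

Orientations are given as [roll, pitch, yaw] about the fixed x, y, z axes, in that order (R = Rz(yaw) Ry(pitch) Rx(roll)).
In Python, from workcell import env gives the robot as it stands. The module is installed in compiled form; this text tells all that it offers.
- The arm moves only by the tool send_rows, never from a script. Its argument "steps" is a list of rows, each a list of 7 numbers: the shift along the tool's x, y, z each as a share of 0.025 m, from -1 to 1, then the turn, a rotation vector about the tool's x, y, z each as a share of 0.15 rad, from -1 to 1, then the closure, from 0 (fully open) to 1 (shut). A call has 1 to 10 rows; each row shifts and turns the commanded pose from where the row before left it, along the tool's axes as they then stand; what a row does not reach is not made up. A row lasts 1/8 s, in which the tool goes at most 62.5 mm and 10.7 degrees, less where a joint would pass 70% of its speed; a pose out of reach is approached as far as the arm can. A call with a number of a shift or a turn outside -1 to 1 is refused whole. A call with a gripper value outside its range is refused whole. The fingers move at their own pace and stop on an object; the grip force is fixed at half the most. Time passes only in rows, so rows that do not move let the fingers close. It gives the time, the measured TCP pose, the force, the opening and the grip force at its end, in the units of the state.
- env.sense(): the state, without advancing time (a new reading comes with each control period).
- env.get_image(name): name is "scene" or "side" or "wrist"; returns a dict with "color" (400x640x3 uint8, blue, green, red), "z_map" (400x640 float32, m along the optical axis (not along the pixel's ray), 0 where there is no reading), "mtx" (3x3 intrinsics, pixels), "R" (3x3) and "t" (3): a world point X has camera coordinates R X + t; the wrist camera has in their place "T_tool_cam" (4x4, takes a point from camera to tool coordinates, whose origin is the TCP and whose axes are the flange's). Camera axes: x right, y down, z forward; pixel columns grow to the right and rows downward; lengths in m; the calibration is good to about 2 mm. The wrist camera is an equidistant fisheye: a pixel r from the principal point sees the ray r / f radians off the axis. A picture is of the moment at which its call begins: read the wrist's pose just before it.
- env.finish_job(): hands the job in; it is judged then, once.
The state is a dict: "time_s": time; "joints": joint angles; "qvel": joint speeds; "tau": joint torques, N m; "eef_pos": TCP position; "tcp_rot": TCP orientation; "force": force on the tool from outside, world axes, zero at the start; "torque": the same for the moment, N m; "grip_width": finger opening in m; "finger_force": force on a finger pad.
Only numpy, scipy, OpenCV 4.12 (cv2) and the standard library are available. Lean on these libraries where they do the work, as an engineer would, in place of code of your own. Each camera call takes 0.05 s, during which the arm holds its last target. There are 200 camera calls.

## Working session

There is one attempt and no reset: what is moved stays moved. The work goes in short steps, Python scripts to look and compute and a tool call to move; the robot and the scene stay as the last step left them, time stands still between calls to the robot, and variables do not carry over. Pictures are saved under pics/ and viewed, at most 10 in all, crops included, and the job is handed in when it is done.

Besides the shell and the picture viewer there is one more tool, called as name(argument=value, ...), one argument or row to a line, values as JSON. send_rows: Moves the arm, as the interface text tells. Shift numbers are shares of 0.025 m and turn numbers shares of 0.15 rad, none past 1 either way. Its arguments: {"type":"object","properties":{"steps":{"type":"array"}},"required":["steps"]}

```bash
mkdir -p pics
python3 - <<'E'
from workcell import env
import cv2,numpy as np,pickle
s=env.sense();print(s)
ims={}
for n in("scene","side"):
    d=env.get_image(n);ims[n]=d;cv2.imwrite(f"pics/{n}0.png",d["color"]);print(n,d["mtx"],d["R"],d["t"])
pickle.dump(ims,open("im0.pkl","wb"))
E
```

```text
{'time_s': 0.0, 'joints': array([ 1.09999931e+00,  2.87187904e-01,  1.57821251e+00,  2.04491903e-05,
        1.27859203e+00, -1.50018683e-01]), 'qvel': array([ 0.00010403, -0.00120903, -0.00106181,  0.00033978,  0.00055016,
        0.00081014]), 'tau': array([-2.03231531e-03, -4.06006157e+01, -2.92609888e+01, -3.56599558e-04,
        6.01338164e-03, -1.35197016e-06]), 'eef_pos': array([0.21250303, 0.63997171, 0.22991313]), 'tcp_rot': array([-3.13922274e+00, -3.78012653e-04,  2.82080796e+00]), 'force': array([ 0.29813139, -0.01622898, -0.14094283]), 'torque': array([ 0.03347517,  0.00994749, -0.05669269]), 'finger_force': 0.0, 'grip_width': 0.08528429376471337}
scene [[422.19648791   0.         323.42856737]
 [  0.         422.19648791 198.28734188]
 [  0.           0.           1.        ]] [[ 0.75073741 -0.6604174  -0.01556303]
 [-0.48981351 -0.54068458 -0.68391732]
 [ 0.44325621  0.5210653  -0.72939351]] [-0.45063041  0.30601277  1.13628388]
side [[467.33196568   0.         329.88745636]
 [  0.         467.33196568 198.69421758]
 [  0.           0.           1.        ]] [[-0.98780685 -0.15555461  0.00635479]
 [-0.1045353   0.63246846 -0.76749985]
 [ 0.11536893 -0.75880591 -0.64101763]] [0.50011768 0.16140934 1.47116957]
```

View pics/scene0.png

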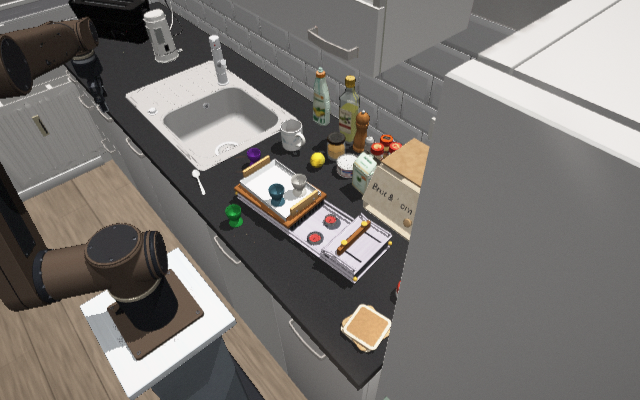

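View pics/side0.png

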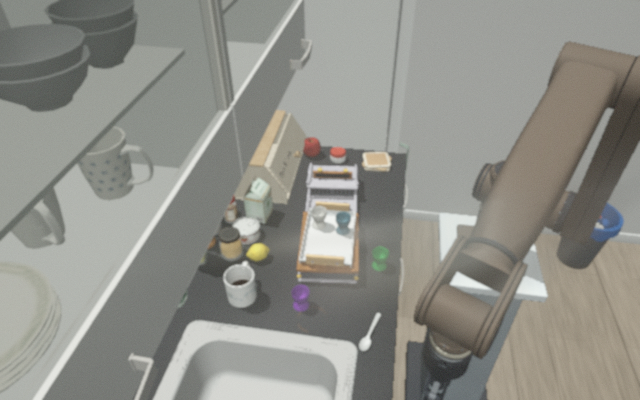

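The scene view shows the tray at about (280,190), the bay with two tea lights at (322,230) and the end stop at about (353,236). The side view shows the tray at (330,235) and the stop at (332,172). The warmer's x points roughly along world -y.

```bash
cat > h.py <<'E'
import numpy as np
def cloud(d):
    z=d["z_map"];v,u=np.mgrid[:400,:640];K=d["mtx"]
    P=np.stack([(u-K[0,2])/K[0,0]*z,(v-K[1,2])/K[1,1]*z,z],-1)
    W=(P-d["t"])@d["R"];W[z==0]=np.nan;return W
def plane(d,u,v,h):
    K=d["mtx"];r=np.array([(u-K[0,2])/K[0,0],(v-K[1,2])/K[1,1],1])@d["R"];c=-d["t"]@d["R"]
    return c+r*(h-c[2])/r[2]
E
python3 - <<'E'
import pickle,cv2,numpy as np
from h import *
ims=pickle.load(open("im0.pkl","rb"))
c=cv2.resize(ims["scene"]["color"][150:285,220:400],None,fx=4.4,fy=4.4,interpolation=cv2.INTER_CUBIC);cv2.imwrite("pics/c1.png",c)
c=cv2.resize(ims["side"]["color"][155:290,285:375],None,fx=4.4,fy=4.4,interpolation=cv2.INTER_CUBIC);cv2.imwrite("pics/c2.png",c)
for n in ims:
    d=ims[n];W=cloud(d);b=d["color"].astype(int)
    hsv=cv2.cvtColor(d["color"],cv2.COLOR_BGR2HSV).astype(int)
    near=(W[...,0]>.35)&(W[...,0]<.95)&(W[...,1]<.45)&(W[...,1]>-.4)
    m=near&(hsv[...,0]>8)&(hsv[...,0]<24)&(hsv[...,1]>110)&(W[...,2]>.03)&(W[...,2]<.13)
    k,l,st,ce=cv2.connectedComponentsWithStats(m.astype(np.uint8))
    print(n)
    for i in range(1,k):
        if st[i,4]>15:
            p=W[l==i]; q=p[p[:,2]>np.percentile(p[:,2],60)]
            r=cv2.minAreaRect(q[:,:2].astype(np.float32))
            print(st[i],p[:,2].min().round(3),p[:,2].max().round(3),np.round(q.mean(0),3),np.round(r[0],3),np.round(r[1],3),round(r[2],1))
E
```

```text
scene
[354 122  15  25 254] 0.03 0.129 [0.872 0.102 0.109] [0.874 0.102] [0.022 0.043] 47.2
[381 135  12   7  52] 0.102 0.111 [0.895 0.005 0.108] [0.897 0.005] [0.034 0.029] 33.4
[328 142  16  13 163] 0.03 0.085 [0.771 0.126 0.069] [0.772 0.126] [0.021 0.05 ] 46.2
[384 146   5   7  25] 0.06 0.092 [ 0.883 -0.008  0.082] [ 0.883 -0.008] [0.008 0.017] 78.1
[380 154   7   7  17] 0.032 0.065 [ 0.858 -0.019  0.057] [ 0.858 -0.019] [0.047 0.004] 25.0
[243 157  27  20 146] 0.081 0.106 [0.484 0.2   0.101] [0.486 0.2  ] [0.109 0.009] 3.7
[234 184  93  44 872] 0.031 0.106 [0.475 0.005 0.076] [0.488 0.09 ] [0.175 0.252] 8.6
[337 220  33  35 266] 0.058 0.099 [ 0.522 -0.215  0.088] [ 0.528 -0.214] [0.137 0.015] 6.9
side
```

View pics/c1.png

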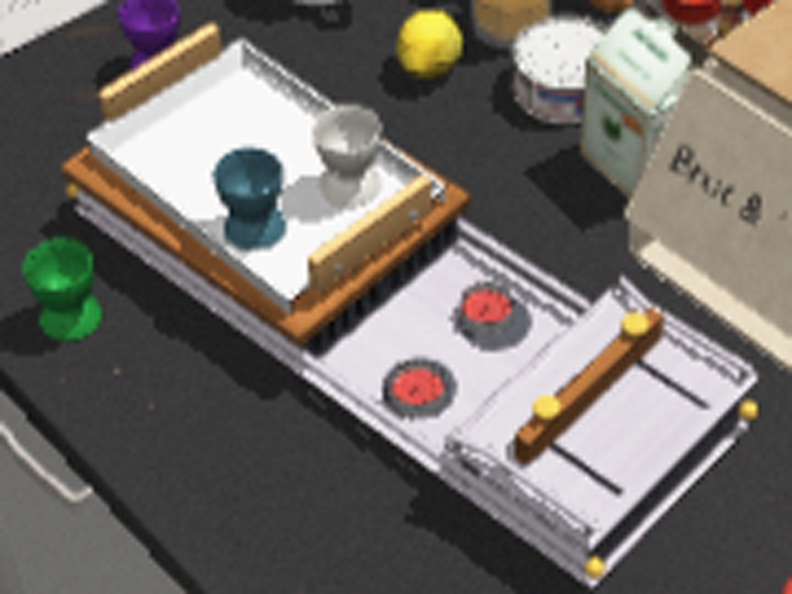

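View pics/c2.png

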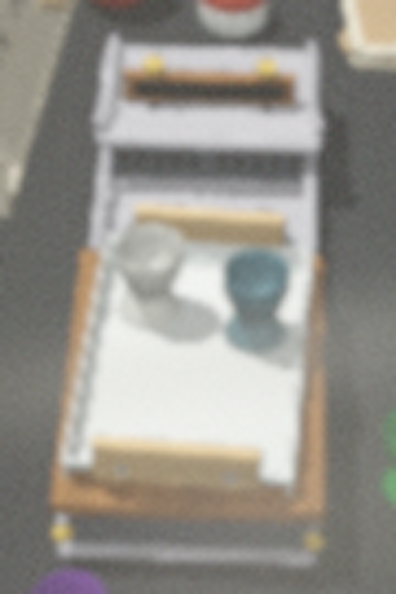

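The crops show the shelf corners in c1 at (65,165), (300,340) and (465,195), the rear grip at (160,70), and the stop running from (525,445) to (655,320), clear of the tray. I'll compute the warmer frame next.

Run:
```python
import pickle,cv2,numpy as np
from h import *
ims=pickle.load(open("im0.pkl","rb"));d=ims["scene"]
f=lambda u,v,h:plane(d,220+(u-1.7)/4.4,150+(v-1.7)/4.4,h)[:2].round(4)
for n,u,v,h in[("shelf RL",65,167,.058),("shelf near-bay",301,340,.058),("shelf far-bay",467,196,.058),("stop top near end",517,437,.086),("stop top far end",655,312,.086),("tray grip r L",104,95,.104),("tray grip r R",217,30,.104),("grip f L",312,265,.104),("grip f R",432,182,.104)]:
    print(n,f(u,v,h))
s=ims["side"];g=lambda u,v,h:plane(s,285+(u-1.7)/4.4,155+(v-1.7)/4.4,h)[:2].round(4)
for n,u,v,h in[("shelf rear far",52,500,.058),("shelf rear near",325,507,.058),("bay far",80,252,.058),("bay near",323,256,.058),("grip r far",95,443,.104),("grip r near",260,450,.104),("grip f far",137,208,.104),("grip f near",284,214,.104),("stop far",127,76,.086),("stop near",293,76,.086)]:
    print(n,g(u,v,h))
W=cloud(d)
# orthogonal fits from depth: shelf/bearer level, tray grip tops
hsv=cv2.cvtColor(d["color"],cv2.COLOR_BGR2HSV).astype(int)
wood=(hsv[...,0]>5)&(hsv[...,0]<24)&(hsv[...,1]>90)
for n,lo,hi,y0,y1 in(("rear",.097,.11,.17,.23),("front",.097,.11,-.07,.02),("stop",.080,.091,-.26,-.17),("shelf",.053,.063,-.08,.3)):
    q=W[wood&(W[...,2]>lo)&(W[...,2]<hi)&(W[...,1]>y0)&(W[...,1]<y1)&(W[...,0]>.35)&(W[...,0]<.65)]
    r=cv2.minAreaRect(q[:,:2].astype(np.float32)); print(n,len(q),np.round(r[0],4),np.round(r[1],4),round(r[2],2),np.round(cv2.boxPoints(r),3).tolist())
```

```text
shelf RL [0.3928 0.2012]
shelf near-bay [ 0.4207 -0.0459]
shelf far-bay [ 0.5933 -0.0205]
stop top near end [ 0.4604 -0.2181]
stop top far end [ 0.5976 -0.2041]
tray grip r L [0.4356 0.2009]
tray grip r R [0.5396 0.2033]
grip f L [ 0.4454 -0.0319]
grip f R [ 0.5554 -0.0273]
shelf rear far [0.5681 0.2223]
shelf rear near [0.393  0.1997]
bay far [ 0.5985 -0.0182]
bay near [ 0.4211 -0.0429]
grip r far [0.5408 0.2107]
grip r near [0.4365 0.1997]
grip f far [ 0.5558 -0.0211]
grip f near [ 0.4502 -0.0318]
stop far [ 0.5967 -0.2007]
stop near [ 0.4662 -0.2224]
rear 90 [0.486  0.2027] [0.1093 0.0154] 4.74 [[0.4309999942779541, 0.20600000023841858], [0.4320000112056732, 0.1899999976158142], [0.5410000085830688, 0.20000000298023224], [0.5400000214576721, 0.2150000035762787]]
front 95 [ 0.5011 -0.0264] [0.1074 0.0136] 3.9 [[0.44699999690055847, -0.023000000044703484], [0.4480000138282776, -0.03700000047683716], [0.5550000071525574, -0.029999999329447746], [0.5540000200271606, -0.01600000075995922]]
stop 158 [ 0.5296 -0.2132] [0.1401 0.0144] 7.55 [[0.45899999141693115, -0.2150000035762787], [0.460999995470047, -0.23000000417232513], [0.6000000238418579, -0.210999995470047], [0.5979999899864197, -0.19699999690055847]]
shelf 595 [0.4917 0.0909] [0.1778 0.2519] 6.96 [[0.3880000114440918, 0.20499999821186066], [0.4189999997615814, -0.04500000178813934], [0.5950000286102295, -0.023000000044703484], [0.5649999976158142, 0.22699999809265137]]
```

send_rows(
  steps=[
    [0, 0, 0, 0, 0, -0.864, 0],
    [0, 0, 0, 0, 0, -0.864, 0],
    [0, 0, 0, 0, 0, -0.864, 0],
    [-0.49, -0.91, 0, 0, 0, 0, 0],
    [-0.49, -0.91, 0, 0, 0, 0, 0],
    [-0.49, -0.91, 0, 0, 0, 0, 0],
    [-0.49, -0.91, 0, 0, 0, 0, 0],
    [-0.49, -0.91, 0, 0, 0, 0, 0],
    [-0.49, -0.91, 0, 0, 0, 0, 0],
    [-0.49, -0.91, 0, 0, 0, 0, 0],
  ],
)

```text
time_s: 1.35
eef_pos: [0.3097, 0.4862, 0.2311]
tcp_rot: [-3.141, -0.0, -3.074]
force: [0.1, -0.3, 0.5]
grip_width: 0.0855
finger_force: 0.0
```

send_rows(
  steps=[
    [-0.49, -0.91, 0, 0, 0, 0, 0],
    [-0.49, -0.91, 0, 0, 0, 0, 0],
    [-0.49, -0.91, 0, 0, 0, 0, 0],
    [-0.49, -0.91, 0, 0, 0, 0, 0],
    [-0.49, -0.91, 0, 0, 0, 0, 0],
    [-0.49, -0.91, 0, 0, 0, 0, 0],
    [-0.49, -0.91, 0, 0, 0, 0, 0],
    [-0.49, -0.91, 0, 0, 0, 0, 0],
    [-0.49, -0.91, 0, 0, 0, 0, 0],
    [-0.49, -0.91, 0, 0, 0, 0, 0],
  ],
)

```text
time_s: 2.6
eef_pos: [0.4471, 0.2676, 0.2311]
tcp_rot: [-3.142, -0.0, -3.074]
force: [-0.9, 0.5, 0.3]
grip_width: 0.0856
finger_force: 0.0
```

send_rows(
  steps=[
    [-0.49, -0.91, 0, 0, 0, 0, 0],
    [-0.49, -0.91, 0, 0, 0, 0, 0],
    [-0.49, -0.91, 0, 0, 0, 0, 0],
    [0, 0, 0, 0, 0, 0, 0],
    [0, 0, 0, 0, 0, 0, 0],
  ],
)

```text
time_s: 3.22
eef_pos: [0.4877, 0.2033, 0.2311]
tcp_rot: [3.141, -0.001, -3.074]
force: [0.2, 0.1, -0.2]
grip_width: 0.0856
finger_force: 0.0
```

Run:
```python
from workcell import env
import cv2,pickle
s=env.sense();print({k:s[k] for k in("time_s","joints","eef_pos","tcp_rot","force")})
d=env.get_image("wrist");cv2.imwrite("pics/w1.png",d["color"]);pickle.dump((s,d),open("w1.pkl","wb"));print(d["mtx"],d["T_tool_cam"],env.pinch_z)
```

```text
{'time_s': 3.225, 'joints': array([ 2.02622350e-01, -3.85652568e-02,  1.93473495e+00,  4.46468837e-04,
        1.24592596e+00, -1.43596344e+00]), 'eef_pos': array([0.48773406, 0.20331585, 0.23114468]), 'tcp_rot': array([ 3.14124107e+00, -5.55335741e-04, -3.07394571e+00]), 'force': array([ 0.1573439 ,  0.07027328, -0.22837517])}
[[309.70691629   0.         320.87561165]
 [  0.         309.70691629 198.11973146]
 [  0.           0.           1.        ]] [[-1.11368515e-03 -9.54115922e-01 -2.99435415e-01  7.80829081e-02]
 [ 9.99998580e-01 -1.44128300e-03  8.73201601e-04  6.56394332e-04]
 [-1.26470672e-03 -2.99434017e-01  9.54116172e-01 -1.42665647e-01]
 [ 0.00000000e+00  0.00000000e+00  0.00000000e+00  1.00000000e+00]] -0.0187
```

View pics/w1.png

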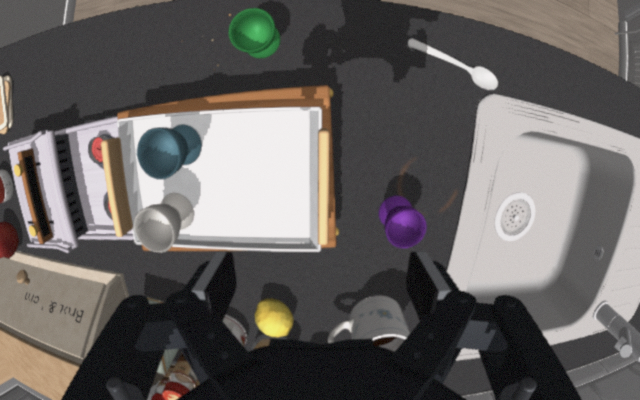

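The wrist view has the rear grip's top running from (323,131) to (325,241), midway between the fingers. The stop is at (35,195), and the purple cup at (400,220) is clear of the descent. I'll cross-check the grip, shelf and stop positions with this view.

```bash
cat >> h.py <<'E'
from scipy.spatial.transform import Rotation as Ro
def fish(s,d,u,v,h):
    K=d["mtx"];a=np.array([(u-K[0,2])/K[0,0],(v-K[1,2])/K[1,1]]);th=np.hypot(*a)
    r=np.r_[a/th*np.sin(th),np.cos(th)];T=d["T_tool_cam"];R=Ro.from_euler("xyz",s["tcp_rot"]).as_matrix()
    r=R@T[:3,:3]@r;c=R@T[:3,3]+s["eef_pos"];return c+r*(h-c[2])/r[2]
O=np.array([.515,-.0977]);A=np.radians(7.05)
def warm(p,A=A):
    w=np.array([np.sin(A),-np.cos(A)]);q=np.asarray(p)[:2]-O;return np.array([q@w,q@[-w[1],w[0]]])
E
python3 - <<'E'
import pickle,cv2,numpy as np
from h import *
s,d=pickle.load(open("w1.pkl","rb"))
b=d["color"];hsv=cv2.cvtColor(b,cv2.COLOR_BGR2HSV).astype(int)
m=((hsv[...,0]>8)&(hsv[...,0]<24)&(hsv[...,1]>60)&(hsv[...,2]>90)).astype(np.uint8);
k,l,st,ce=cv2.connectedComponentsWithStats(m)
for i in range(1,k):
    if st[i,4]>80 and st[i,1]<240: print(st[i],ce[i].round(1))
for n,u,v,h in[("gripr n",320,131,.104),("gripr n",330,131,.104),("gripr f",320,245,.104),("gripr f",330,245,.104),("shelf near-rear",330,89,.058),("shelf far-rear",336,246,.058),("shelf near-bay",118,113,.058),("gf n",107,138,.104),("gf f",122,236,.104),("stop n",23,152,.086),("stop f",42,241,.086)]:
    p=fish(s,d,u,v,h);print(n,p[:2].round(4),(warm(p)*1e3).round(1))
E
```

```text
[  4  81   7  28 121] [ 6.9 92. ]
[ 117   85  223  164 5113] [277.  135.1]
[ 0 89  4 36 86] [  1.  110.2]
[ 101  139   31   98 1294] [114.  188.8]
[ 14 152  30  92 519] [ 27.8 198.2]
gripr n [0.4333 0.1999] [-305.4  -44.5]
gripr n [0.4327 0.2085] [-314.   -44.1]
gripr f [0.5416 0.207 ] [-299.1   63.8]
gripr f [0.541  0.2167] [-308.8   64.4]
shelf near-rear [0.3938 0.2072] [-317.5  -82.9]
shelf far-rear [0.5642 0.2266] [-315.8   88.6]
shelf near-bay [ 0.42   -0.0382] [-70.8 -86.9]
gf n [ 0.4438 -0.02  ] [-85.9 -61.1]
gf f [ 0.5532 -0.0144] [-78.   48.1]
stop n [ 0.4606 -0.2067] [101.5 -67.3]
stop f [ 0.5924 -0.1982] [109.2  64.5]
```

Run:
```python
import cv2
b=cv2.imread("pics/w1.png");cv2.imwrite("pics/w1c.png",cv2.resize(b[80:260,0:345],None,fx=2.3,fy=2.3,interpolation=cv2.INTER_CUBIC))
```

```text
(no output)
```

View pics/w1c.png

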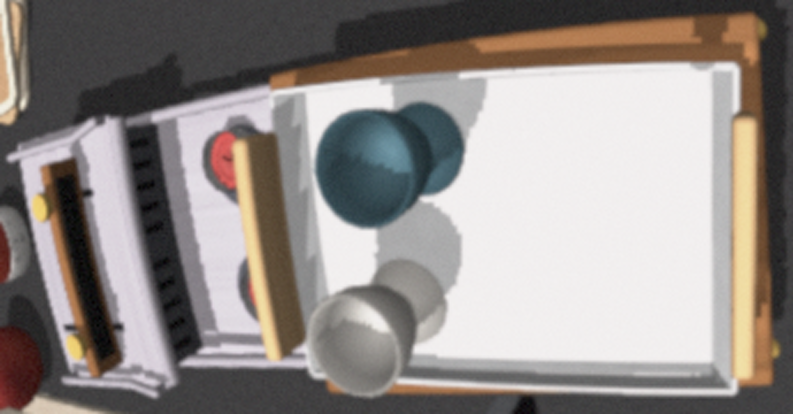

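The enlarged view confirms the rear grip lies between the fingers and within about 0.3° of the tool's yaw, with the cups well ahead. I'll descend and grip.

send_rows(
  steps=[
    [0, 0.1, 1, 0, 0, 0, 0],
    [0, 0, 1, 0, 0, 0, 0],
    [0, 0, 1, 0, 0, 0, 0],
    [0, 0, 1, 0, 0, 0, 0],
    [0, 0, 1, 0, 0, 0, 0],
    [0, 0, 0.5, 0, 0, 0, 0],
    [0, 0, 0.4, 0, 0, 0, 0],
    [0, 0, 0, 0, 0, 0, 0.3],
    [0, 0, 0, 0, 0, 0, 0.5],
    [0, 0, 0, 0, 0, 0, 0.6],
  ],
)

```text
time_s: 4.53
eef_pos: [0.4886, 0.2059, 0.0847]
tcp_rot: [3.141, 0.002, -3.074]
force: [-0.8, -0.7, 0.6]
grip_width: 0.0346
finger_force: 0.0
```

send_rows(
  steps=[
    [0, 0, 0, 0, 0, 0, 0.7],
    [0, 0, 0, 0, 0, 0, 0.75],
    [0, 0, 0, 0, 0, 0, 0.8],
  ],
)

```text
time_s: 4.9
eef_pos: [0.488, 0.2058, 0.0839]
tcp_rot: [3.142, 0.0, -3.074]
force: [-0.5, 0.1, 0.2]
grip_width: 0.017
finger_force: 0.0
```

send_rows(
  steps=[
    [0, 0, 0.14, 0, 0, 0, 0.83],
    [0, 0, 0, 0, 0, 0, 0.86],
    [0, 0, 0, 0, 0, 0, 0.9],
    [0, 0, 0, 0, 0, 0, 0.95],
  ],
)

```text
time_s: 5.4
eef_pos: [0.4876, 0.2056, 0.08]
tcp_rot: [-3.142, -0.001, -3.074]
force: [-0.6, -1.4, -0.8]
grip_width: 0.009
finger_force: 59.1
```

send_rows(
  steps=[
    [0, 0, 0, 0, 0, 0, 1],
    [0, 0, 0, 0, 0, 0, 1],
    [0, 0, 0, 0, 0, 0, 1],
  ],
)

```text
time_s: 5.78
eef_pos: [0.4876, 0.2056, 0.08]
tcp_rot: [-3.141, -0.001, -3.074]
force: [-1.9, -2.3, -1.5]
grip_width: 0.0086
finger_force: 59.0
```

send_rows(
  steps=[
    [0, 0, 0.02, 0, 0, 0, 1],
    [0, -0.05, 0.02, 0, 0, -0.06, 1],
    [0.1, -0.1, 0, 0, 0, -0.1, 1],
    [0.1, -0.1, 0, 0, 0, -0.1, 1],
    [0.1, -0.1, 0, 0, 0, -0.107, 1],
    [0.1, -0.1, 0, 0, 0, 0, 1],
    [0, 0, 0, 0, 0, 0, 1],
  ],
)

```text
time_s: 6.65
eef_pos: [0.4801, 0.194, 0.08]
tcp_rot: [3.141, 0.003, -3.017]
force: [0.6, 4.4, 2.1]
grip_width: 0.0086
finger_force: 59.4
```

send_rows(
  steps=[
    [0, 0, 0, 0, 0, 0, 1],
  ],
)

```text
time_s: 6.78
eef_pos: [0.4801, 0.194, 0.08]
tcp_rot: [3.141, 0.003, -3.018]
force: [1.4, 4.5, 1.7]
grip_width: 0.0086
finger_force: 59.5
```

send_rows(
  steps=[
    [0.04, -0.05, 0.03, 0, 0, 0, 1],
    [0, -0.1, 0.03, 0, 0, 0, 1],
    [0, -0.2, 0, 0, 0, 0, 1],
    [0, -0.2, 0, 0, 0, 0, 1],
    [0, -0.2, 0, 0, 0, 0, 1],
    [0, -0.2, 0, 0, 0, 0, 1],
    [0, -0.2, 0, 0, 0, 0, 1],
    [0, -0.2, 0, 0, 0, 0, 1],
    [0, -0.2, 0, 0, 0, 0, 1],
    [0, -0.1, 0, 0, 0, 0, 1],
  ],
)

```text
time_s: 8.02
eef_pos: [0.4845, 0.1542, 0.08]
tcp_rot: [3.138, 0.003, -3.02]
force: [-1.5, 10.4, 8.6]
grip_width: 0.0091
finger_force: 60.5
```

```bash
cat > st.py <<'E'
from workcell import env
from h import *
s=env.sense();w=np.array([np.sin(A),-np.cos(A)])
print(s["time_s"],"warm",(warm(s["eef_pos"])*1e3).round(2),"z",s["eef_pos"][2].round(4),"rot",s["tcp_rot"].round(4),"F fwd/lat/z",round(s["force"][:2]@w,2),round(s["force"][:2]@[-w[1],w[0]],2),s["force"][2].round(2),"tq",s["torque"].round(2))
E
python3 st.py
```

```text
8.025 warm [-253.78    0.65] z 0.08 rot [ 3.1379  0.0032 -3.0201] F fwd/lat/z -10.5 -0.17 8.64 tq [ 1.4   0.35 -0.01]
```

send_rows(
  steps=[
    [0.02, -0.2, 0, 0, 0, 0, 1],
    [0, -0.2, 0, 0, 0, 0, 1],
    [0, -0.2, 0, 0, 0, 0, 1],
    [0, -0.2, 0, 0, 0, 0, 1],
    [0, -0.2, 0, 0, 0, 0, 1],
    [0, -0.2, 0, 0, 0, 0, 1],
    [0, -0.2, 0, 0, 0, 0, 1],
    [0, -0.2, 0, 0, 0, 0, 1],
    [0, -0.2, 0, 0, 0, 0, 1],
    [0, -0.2, 0, 0, 0, 0, 1],
  ],
)

```text
time_s: 9.28
eef_pos: [0.49, 0.1046, 0.08]
tcp_rot: [3.138, 0.003, -3.02]
force: [-1.7, 11.4, 8.9]
grip_width: 0.0087
finger_force: 60.6
```

```bash
python3 st.py
```

```text
9.275 warm [-2.0388e+02 -1.0000e-02] z 0.08 rot [ 3.1377e+00  2.6000e-03 -3.0200e+00] F fwd/lat/z -11.56 -0.27 8.94 tq [1.54 0.37 0.05]
```

send_rows(
  steps=[
    [0, -0.2, 0, 0, 0, 0, 1],
    [0, -0.2, 0, 0, 0, 0, 1],
    [0, -0.2, 0, 0, 0, 0, 1],
    [0, -0.2, 0, 0, 0, 0, 1],
    [0, -0.2, 0, 0, 0, 0, 1],
    [0, -0.2, 0, 0, 0, 0, 1],
    [0, -0.2, 0, 0, 0, 0, 1],
    [0, -0.15, 0, 0, 0, 0, 1],
  ],
)

```text
time_s: 10.28
eef_pos: [0.4946, 0.0663, 0.08]
tcp_rot: [3.137, 0.002, -3.02]
force: [-1.3, 11.6, 10.4]
grip_width: 0.0087
finger_force: 60.8
```

```bash
python3 st.py
python3 - <<'E'
from workcell import env
import cv2,pickle,numpy as np
from h import *
s=env.sense();d=env.get_image("scene");w=env.get_image("wrist");pickle.dump((s,d,w),open("im1.pkl","wb"))
a=cv2.resize(d["color"][170:285,255:400],None,fx=3.4,fy=3.4,interpolation=cv2.INTER_CUBIC)
b=cv2.resize(w["color"][20:300,0:400],(0,0),fx=1,fy=1)
c=np.zeros((a.shape[0],a.shape[1]+300,3),np.uint8)
cv2.imwrite("pics/s1.png",a)
cv2.imwrite("pics/w2.png",w["color"])
W=cloud(d);hsv=cv2.cvtColor(d["color"],cv2.COLOR_BGR2HSV).astype(int)
wood=(hsv[...,0]>5)&(hsv[...,0]<24)&(hsv[...,1]>90)
v=np.dstack([(W[...,0]-O[0])*np.sin(A)-(W[...,1]-O[1])*np.cos(A),(W[...,0]-O[0])*np.cos(A)+(W[...,1]-O[1])*np.sin(A),W[...,2]])
for n,lo,hi,x0,x1 in(("front",.09,.115,.04,.09),("stop",.080,.091,.095,.15)):
    q=v[wood&(v[...,2]>lo)&(v[...,2]<hi)&(v[...,0]>x0)&(v[...,0]<x1)&(abs(v[...,1])<.09)]
    if len(q)<5: print(n,len(q));continue
    r=cv2.minAreaRect(q[:,:2].astype(np.float32));print(n,len(q),np.round(r[0],4),np.round(r[1],4),round(r[2],2),q[:,2].max().round(4),np.median(q[:,2]).round(4))
E
```

```text
10.275 warm [-1.6523e+02 -1.2000e-01] z 0.08 rot [ 3.1373e+00  2.2000e-03 -3.0205e+00] F fwd/lat/z -11.65 0.16 10.38 tq [ 1.58  0.35 -0.03]
front 110 [ 0.0663 -0.0032] [0.1061 0.0102] 88.94 0.1062 0.0988
stop 159 [0.1157 0.0006] [0.1406 0.0156] 89.4 0.0905 0.0851
```

View pics/s1.png

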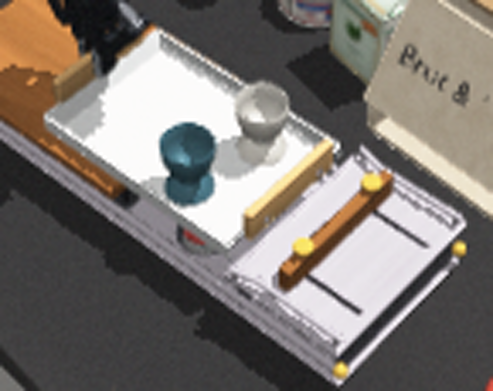

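View pics/w2.png

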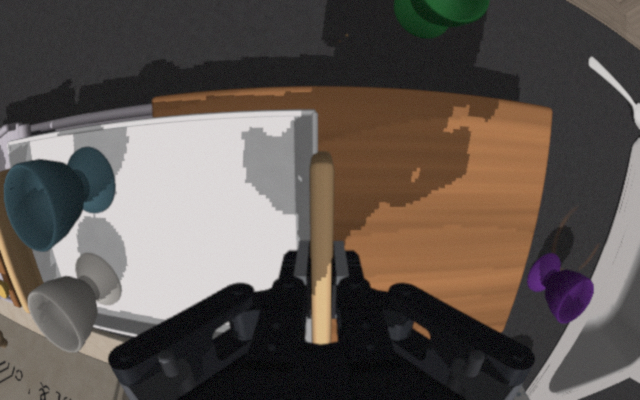

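The tray is level and inside the mouth of the rails. The front grip, at (290,190) in the scene crop, sits about 3 mm to the near side, so I'll add a slight yaw correction and then cross the entry slowly.

send_rows(
  steps=[
    [0, -0.1, 0, 0, 0, -0.035, 1],
    [0, -0.1, 0, 0, 0, -0.035, 1],
    [0, -0.1, 0, 0, 0, 0, 1],
    [0, -0.1, 0, 0, 0, 0, 1],
    [0, -0.1, 0, 0, 0, 0, 1],
    [0, -0.1, 0, 0, 0, 0, 1],
    [0, -0.1, 0, 0, 0, 0, 1],
    [0, -0.1, 0, 0, 0, 0, 1],
  ],
)

```text
time_s: 11.38
eef_pos: [0.4971, 0.0467, 0.08]
tcp_rot: [3.137, 0.002, -3.01]
force: [-1.9, 12.2, 10.1]
grip_width: 0.0089
finger_force: 60.9
```

```bash
python3 st.py
```

```text
11.375 warm [-1.4549e+02 -5.0000e-02] z 0.08 rot [ 3.1371e+00  1.9000e-03 -3.0099e+00] F fwd/lat/z -12.35 -0.39 10.12 tq [1.64 0.4  0.  ]
```

send_rows(
  steps=[
    [0, -0.1, -0.02, 0, 0, 0, 1],
    [0, -0.1, -0.02, 0, 0, 0, 1],
    [0, -0.06, 0, 0, 0, 0, 1],
    [0, -0.04, 0, 0, 0, 0, 1],
    [0, -0.02, 0, 0, 0, 0, 1],
    [0, -0.02, 0, 0, 0, 0, 1],
  ],
)

```text
time_s: 12.12
eef_pos: [0.4976, 0.0377, 0.08]
tcp_rot: [3.138, 0.0, -3.009]
force: [-1.0, 9.4, 7.9]
grip_width: 0.0087
finger_force: 60.3
```

```bash
python3 st.py
```

```text
12.125 warm [-136.53   -0.69] z 0.08 rot [ 3.1383e+00  4.0000e-04 -3.0091e+00] F fwd/lat/z -9.47 0.16 7.89 tq [1.4  0.21 0.04]
```

send_rows(
  steps=[
    [0, -0.02, 0, 0, 0, 0, 1],
    [0, -0.02, 0, 0, 0, 0, 1],
    [0, -0.02, 0, 0, 0, 0, 1],
    [0, -0.02, 0, 0, 0, 0, 1],
  ],
)

```text
time_s: 12.62
eef_pos: [0.4978, 0.0357, 0.08]
tcp_rot: [3.138, 0.0, -3.009]
force: [-0.5, 8.7, 8.5]
grip_width: 0.0088
finger_force: 60.3
```

```bash
python3 st.py
```

```text
12.625 warm [-134.53   -0.71] z 0.08 rot [ 3.1382e+00  3.0000e-04 -3.0091e+00] F fwd/lat/z -8.75 0.57 8.45 tq [1.37 0.29 0.04]
```

send_rows(
  steps=[
    [0, -0.02, -0.02, 0, 0, 0, 1],
    [0, -0.02, 0, 0, 0, 0, 1],
    [0, -0.02, 0, 0, 0, 0, 1],
    [0, -0.02, 0, 0, 0, 0, 1],
  ],
)

```text
time_s: 13.12
eef_pos: [0.4978, 0.0334, 0.08]
tcp_rot: [3.139, -0.0, -3.009]
force: [-0.2, 8.5, 6.0]
grip_width: 0.0092
finger_force: 60.0
```

send_rows(
  steps=[
    [0, -0.02, 0, 0, 0, 0, 1],
    [0, -0.02, 0, 0, 0, 0, 1],
    [0, -0.02, 0, 0, 0, 0, 1],
    [0, -0.02, 0, 0, 0, 0, 1],
  ],
)

```text
time_s: 13.62
eef_pos: [0.498, 0.0315, 0.08]
tcp_rot: [3.139, -0.0, -3.009]
force: [-0.5, 8.8, 4.7]
grip_width: 0.009
finger_force: 60.1
```

```bash
python3 st.py
```

```text
13.625 warm [-130.3    -0.98] z 0.08 rot [ 3.1387e+00 -3.0000e-04 -3.0088e+00] F fwd/lat/z -8.76 0.59 4.7 tq [1.25 0.14 0.06]
```

send_rows(
  steps=[
    [0, -0.02, 0, 0, 0, 0, 1],
    [0, -0.02, 0, 0, 0, 0, 1],
    [0, -0.02, 0, 0, 0, 0, 1],
    [0, -0.02, 0, 0, 0, 0, 1],
  ],
)

```text
time_s: 14.12
eef_pos: [0.4982, 0.0295, 0.08]
tcp_rot: [3.139, -0.0, -3.009]
force: [-1.9, 8.2, 6.5]
grip_width: 0.0087
finger_force: 60.1
```

send_rows(
  steps=[
    [0, -0.02, 0, 0, 0, 0, 1],
    [0, -0.02, 0, 0, 0, 0, 1],
  ],
)

```text
time_s: 14.38
eef_pos: [0.4983, 0.0289, 0.08]
tcp_rot: [3.138, -0.0, -3.009]
force: [-1.0, 11.2, 5.8]
grip_width: 0.0089
finger_force: 60.1
```

```bash
python3 st.py
```

```text
14.375 warm [-127.74   -1.  ] z 0.08 rot [ 3.1376e+00 -5.0000e-04 -3.0092e+00] F fwd/lat/z -11.21 0.41 5.82 tq [1.51 0.13 0.06]
```

The forward force has risen about 2.5 N and the motion lags, which looks like first contact. I'll go on in small steps.

send_rows(
  steps=[
    [0, -0.02, 0, 0, 0, 0, 1],
    [0, 0, 0, 0, 0, 0, 1],
  ],
)

```text
time_s: 14.62
eef_pos: [0.4984, 0.0289, 0.08]
tcp_rot: [3.137, -0.0, -3.009]
force: [-0.4, 11.6, 6.3]
grip_width: 0.0089
finger_force: 60.2
```

```bash
python3 st.py
```

```text
14.625 warm [-127.66   -0.98] z 0.08 rot [ 3.1368e+00 -4.0000e-04 -3.0094e+00] F fwd/lat/z -11.53 1.02 6.26 tq [1.64 0.12 0.05]
```

send_rows(
  steps=[
    [0, -0.02, 0, 0, 0, 0, 1],
    [0, 0, 0, 0, 0, 0, 1],
  ],
)

```text
time_s: 14.88
eef_pos: [0.4984, 0.0288, 0.08]
tcp_rot: [3.136, -0.0, -3.01]
force: [-0.8, 13.1, 6.8]
grip_width: 0.0094
finger_force: 60.3
```

```bash
python3 st.py
python3 - <<'E'
from workcell import env
import cv2,pickle,numpy as np
from h import *
s=env.sense();d=env.get_image("scene");pickle.dump((s,d),open("im2.pkl","wb"))
cv2.imwrite("pics/s2.png",cv2.resize(d["color"][190:290,290:400],None,fx=5.5,fy=5.5,interpolation=cv2.INTER_CUBIC))
W=cloud(d);hsv=cv2.cvtColor(d["color"],cv2.COLOR_BGR2HSV).astype(int)
wood=(hsv[...,0]>5)&(hsv[...,0]<24)&(hsv[...,1]>90)
v=np.dstack([(W[...,0]-O[0])*np.sin(A)-(W[...,1]-O[1])*np.cos(A),(W[...,0]-O[0])*np.cos(A)+(W[...,1]-O[1])*np.sin(A),W[...,2]])
for n,lo,hi,x0,x1 in(("front",.092,.115,.08,.118),("stop",.080,.091,.095,.15)):
    q=v[wood&(v[...,2]>lo)&(v[...,2]<hi)&(v[...,0]>x0)&(v[...,0]<x1)&(abs(v[...,1])<.09)]
    r=cv2.minAreaRect(q[:,:2].astype(np.float32));print(n,len(q),np.round(r[0],4),np.round(r[1],4),round(r[2],2),q[:,2].max().round(4))
E
```

```text
14.875 warm [-127.62   -0.99] z 0.08 rot [ 3.1359e+00 -4.0000e-04 -3.0095e+00] F fwd/lat/z -13.08 0.84 6.76 tq [1.87 0.15 0.13]
front 100 [ 0.1089 -0.0003] [0.0197 0.1063] 1.95 0.106
stop 207 [0.114  0.0012] [0.1391 0.0196] 89.11 0.0908
```

View pics/s2.png

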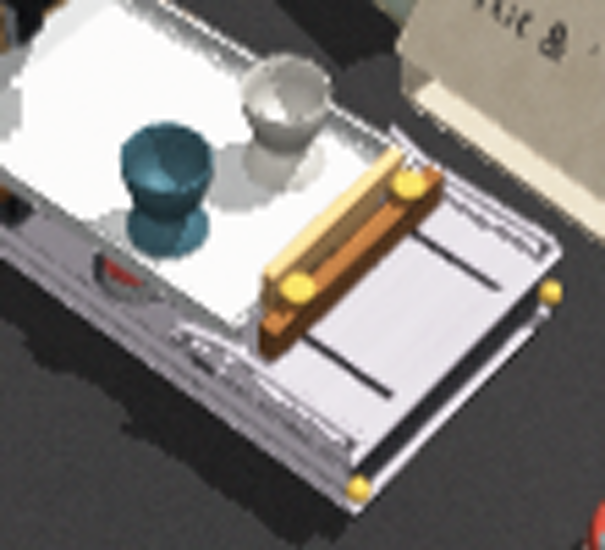

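The front grip lies flush along the stop, with no gap and the stop unmoved; both cups and the tea light at (120,268) are undisturbed. I'll give one slight seating push, unload, and open.

send_rows(
  steps=[
    [0, -0.02, 0, 0, 0, 0, 1],
    [0, 0, 0, 0, 0, 0, 1],
    [0, 0.03, -0.02, 0, 0, 0, 1],
    [0, 0.03, -0.02, 0, 0, 0, 1],
    [0, 0, 0, 0, 0, 0, 1],
  ],
)

```text
time_s: 15.55
eef_pos: [0.4983, 0.0288, 0.08]
tcp_rot: [3.138, 0.0, -3.009]
force: [1.3, 9.5, 0.4]
grip_width: 0.0088
finger_force: 59.4
```

```bash
python3 st.py
```

```text
15.55 warm [-127.56   -1.1 ] z 0.08 rot [ 3.1384  0.     -3.0089] F fwd/lat/z -9.27 2.42 0.36 tq [ 1.29 -0.25  0.07]
```

send_rows(
  steps=[
    [0, 0.04, 0, 0, 0, 0, 1],
    [0, 0.02, 0, 0, 0, 0, 1],
    [0, 0, 0, 0, 0, 0, 0.88],
    [0, 0, 0, 0, 0, 0, 0.8],
    [0, 0, 0, 0, 0, 0, 0.7],
    [0, 0, 0, 0, 0, 0, 0.6],
    [0, 0, 0, 0, 0, 0, 0.5],
    [0, 0, 0, 0, 0, 0, 0.5],
  ],
)

```text
time_s: 16.55
eef_pos: [0.4983, 0.0286, 0.0803]
tcp_rot: [-3.141, -0.0, -3.008]
force: [-0.2, 0.9, 0.5]
grip_width: 0.0427
finger_force: 0.0
```

```bash
python3 st.py
```

```text
16.55 warm [-127.4    -1.03] z 0.0803 rot [-3.1414 -0.     -3.008 ] F fwd/lat/z -0.88 -0.05 0.54 tq [ 0.01 -0.04  0.03]
```

Released and clear. I'll lift slowly and then check.

send_rows(
  steps=[
    [0, 0, -0.2, 0, 0, 0, 0.5],
    [0, 0, -0.5, 0, 0, 0, 0.5],
    [0, 0, -1, 0, 0, 0, 0.5],
    [0, 0, -1, 0, 0, 0, 0.5],
    [0, 0, -1, 0, 0, 0, 0.5],
    [0, 0, -1, 0, 0, 0, 0.5],
    [0, 0, 0, 0, 0, 0, 0.5],
    [0, 0, 0, 0, 0, 0, 0.5],
  ],
)

```text
time_s: 17.55
eef_pos: [0.4979, 0.0287, 0.1973]
tcp_rot: [3.141, -0.001, -3.008]
force: [-0.9, -1.3, -0.0]
grip_width: 0.0424
finger_force: 0.0
```

```bash
python3 st.py
python3 - <<'E'
from workcell import env
import cv2,numpy as np
d=env.get_image("scene")
cv2.imwrite("pics/s3.png",cv2.resize(d["color"][160:290,230:400],None,fx=4.5,fy=4.5,interpolation=cv2.INTER_CUBIC))
E
```

```text
17.55 warm [-127.59   -1.46] z 0.1973 rot [ 3.1414e+00 -7.0000e-04 -3.0080e+00] F fwd/lat/z 1.13 -1.07 -0.05 tq [ 0.05  0.08 -0.09]
```

View pics/s3.png

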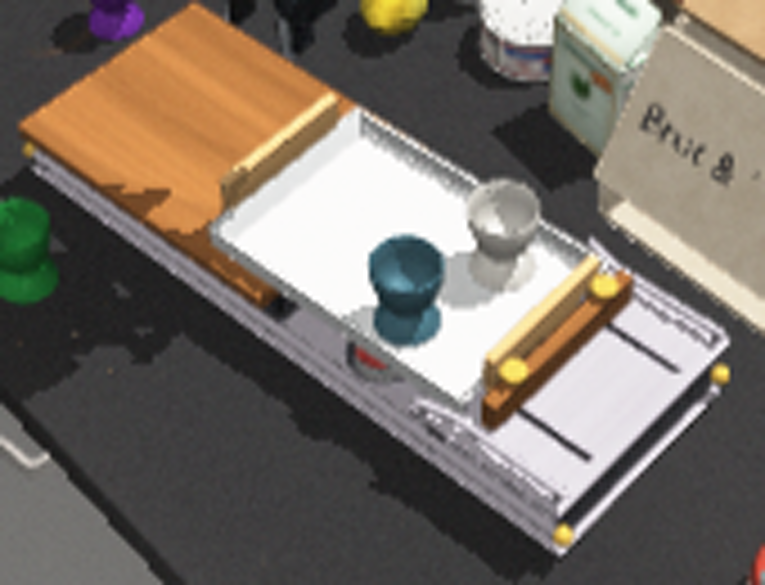

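The final view shows the tray lying flat between the rails. Its front grip is flush against the stop from (490,380) to (600,270), both cups are upright, and the gripper is clear.

```bash
python3 -c "
from workcell import env
print(env.finish_job())"
```

```text
the job is handed in; nothing more can be done
None
```

The job is handed in at about 17.6 s of the 67 s allowed: the tray lies flat with its front grip against the end stop, which showed no movement, both cups are upright and the gripper is clear.

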